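# Flip the divider leaf of a torch-kit case

## Task

Uncover the spare cells in the open torch case: with the fingertips, push the stiff grey divider leaf up over its spine and press it down gently until it lies fully flat on the other side. Do not pinch the leaf, fling it or press hard, do not drag, lift or tip the case, and leave the things standing around it where they are.

Things in the scene. Friction and masses are not known exactly. Their poses are not given: they have to be found in the camera images.
- case: Open olive-green moulded case, loose on the bench, 1.4 kg: 240 mm along its own x, 210 mm along its y, rim 46 mm high, walls 6 mm. Origin: centre of the underside; z up. The spine runs along x through the middle. Bay on the -y side: four cells, at first under the leaf; bay on the +y side: a charger. Contents lie below the rim.
- spine (a point): Mid-point of the spine, on the hinge axis, 52 mm above the case's underside. Axes as the case's: the hinge axis is x, the leaf starts on the -y side and must end on the +y side.
- leaf (a joint): Angle of the rigid grey divider leaf. 0 = flat over the -y (cell) bay, 1.57 = upright, 3.14 = flat on the +y side, against the end stop there. It starts partly raised (0.25 to 0.9). The hinge is stiff: the leaf stays at any angle where it is left and must be pushed all the way; about 0.12 N m of friction, leaf about 110 g, so 1 to 2 N at the tab moves it.
- tab (a point): Middle of the outer edge of the leaf's finger tab, at mid-thickness, 130 mm from the hinge axis; moves with the leaf. The leaf is a 5 mm thick plate, 210 mm long along the spine and reaching 105 mm from it; the tab, at mid-length, is 70 mm wide, 5 mm thick and sticks out beyond the case's wall.
- torch: Dark metal torch standing on its head beside the case, tail tube open at the top: head 68 mm across, tube 50 mm, 150 mm high. Origin: centre of the underside.
- carrier: Upright round four-cell carrier, 40 mm across, 75 mm high. Origin: centre of the underside.
- cap: Dark round tail cap lying on the bench, 52 mm across, 26 mm high. Origin: centre of the underside.
- cell: One loose cell standing on end, 21 mm across, 69 mm high. Origin: centre of the underside.

How it is judged:
By the outcome, as a careful person would: the job done as asked, in the order asked, and still so for the second after the job is handed in, with the robot touching nothing.
It also fails if it takes over 40 s, if anything falls off the work surface, if the arm or the gripper's body presses on something with over 40 N, if the wrist force passes 120 N, or if a joint passes its speed limit or range.

## Robot

A 7-joint arm with a two-finger parallel gripper is mounted at the origin on the work surface. World frame = base frame: x ahead of the robot, y to its left, z up, the work surface at z = 0. Lengths are in m, angles in rad, forces in N, time in s.
With the tool pointing down it reaches from about 0.425 to 0.925 m from the base axis. Payload 6.8 kg.
Tool frame: the origin (TCP) lies on the centre line of the jaws, within the pads' length; the fingertips stand bot.tip_reach ahead of it and the grasp point (between the pads) lies 3 mm ahead of it (bot.tip_reach is the distance from the TCP to the fingertips, in m); z points along the fingers, y is the line along which they close (so a half turn about z gives the same grasp; the last joint's range is limited). The gripper opens to 85 mm and grips with 20 to 120 N. Pads are 22 mm wide; open, the fingers measure 114 mm over their backs; the gripper's body (76 mm by 85 mm) begins 54 mm behind the grasp point. The pads swing forward as they close: fully open they stand 13 mm farther back than shut.
Start: joints at [-1.337, 0.477, 0.022, 1.555, -0.011, 1.109, -0.083], TCP at [0.226, 0.636, 0.253] pointing down, gripper open.
Joint ranges: [-2.96, 2.96], [-0.34, 2.1], [-1.41, 1.46], [0.24, 2.44], [-1.37, 4.51], [0.17, 1.92], [-2.96, 2.96]. Speed limits (rad/s): [2.39, 2.39, 3.14, 3.14, 3.14, 3.14, 3.14].

## Interface

Orientations are given as a unit quaternion [w, x, y, z].
In Python, from station import bot gives the robot as it stands.
- The arm moves only by the tool jog_arm, never from a script. Its argument "deltas" is a list of rows, each a list of 7 numbers: the shift along the world's x, y, z in m, then the turn, a rotation vector about the world's x, y, z in rad, then the opening, from 0 (shut) to 1 (fully open). In form: [[x, y, z, rx, ry, rz, grip], ...]. A call has 1 to 10 rows; each row shifts and turns the commanded pose from where the row before left it; what a row does not reach is not made up. A row lasts 1/10 s, in which the tool goes at most 50 mm and 8.59 degrees, less where a joint would pass 70% of its speed; a pose out of reach is approached as far as the arm can. A call with a gripper value outside its range is refused whole. The fingers move at their own pace and stop on an object; "newtons" is the grip in N (left out, the last holds). Time passes only in rows, so rows that do not move let the fingers close. It gives the time, the measured TCP pose, the force, the opening and the grip force at its end, in the units of the state.
- bot.get_obs(): the state, without advancing time (a new reading comes with each control period).
- bot.read_camera(name): name is "scene" or "side" or "wrist"; returns a dict with "img" (480x640x3 uint8, red, green, blue), "K" (3x3 intrinsics, pixels), "eye" and "attitude" of the camera in the world. Camera axes: x right, y down, z forward; pixel columns grow to the right and rows downward; lengths in m; the calibration is good to about 2 mm. The wrist camera is an equidistant fisheye: a pixel r from the principal point sees the ray r / f radians off the axis. A picture is of the moment at which its call begins. There is no depth.
- bot.hand_in(): hands the job in; it is judged then, once.
The state is a dict: "t": time; "q": joint angles; "joint_vel": joint speeds; "joint_torque": joint torques, N m; "eef_pos": TCP position; "tool_rot": TCP orientation; "contact_force": force on the tool from outside, world axes, zero at the start; "torque": the same for the moment, N m; "gripper_width": opening from 0.0 (shut) to 1.0 (fully open); "grasp_force": force on a finger pad.
Only numpy, scipy, OpenCV 4.12 (cv2) and the standard library are available. Lean on these libraries where they do the work, as an engineer would, in place of code of your own. Each camera call takes 0.05 s, during which the arm holds its last target. There are 200 camera calls.

## Working session

There is one attempt and no reset: what is moved stays moved. The work goes in short steps, Python scripts to look and compute and a tool call to move; the robot and the scene stay as the last step left them, time stands still between calls to the robot, and variables do not carry over. Pictures are saved under pics/ and viewed, at most 10 in all, crops included, and the job is handed in when it is done.

Besides the shell and the picture viewer there is one more tool, called after ">>>" as name(argument=value, ...), one argument or row to a line, values as JSON. jog_arm: Moves the arm, as the interface text tells. Its arguments: {"type":"object","properties":{"deltas":{"type":"array"},"newtons":{"type":"number"}},"required":["deltas"]}

```bash
mkdir -p pics; cat > h.py <<'E'
import numpy as np, cv2
from station import bot
def snap(n,f):
    c=bot.read_camera(n); cv2.imwrite(f,c['img'][:,:,::-1]); return c
E
python3 - <<'E'
from h import *
import pickle
d={}
for n in ['scene','side']:
    c=snap(n,f'pics/{n}0.png'); d[n]=c; print(n,c['K'],c['eye'],c['attitude'])
pickle.dump(d,open('c0.pkl','wb'))
o=bot.get_obs(); print(o['t'],o['eef_pos'],o['tool_rot'],bot.tip_reach,o['contact_force'])
E
```

```text
scene [[601.8339849    0.         322.17416763]
 [  0.         601.8339849  238.76914228]
 [  0.           0.           1.        ]] [1.31000969 0.49117361 0.74561844] [-0.22983208  0.46263345  0.77393603 -0.36629295]
side [[447.82215187   0.         321.46088915]
 [  0.         447.82215187 233.67799783]
 [  0.           0.           1.        ]] [ 0.54939664 -0.56626296  0.50222735] [-0.48147354  0.87638382 -0.00906131  0.00724701]
0.1 [0.22606079 0.63550016 0.25240879] [-9.29313250e-05  1.70020622e-01  9.85440156e-01 -8.23468467e-04] 0.022 [-1.2978756   0.03812824  0.28707681]
```

View pics/scene0.png

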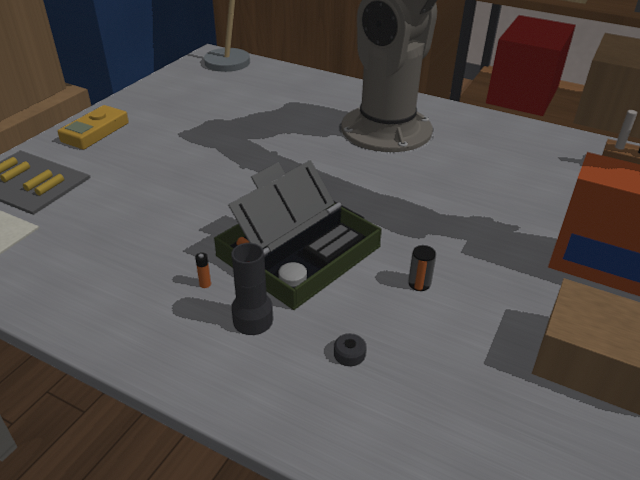

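View pics/side0.png

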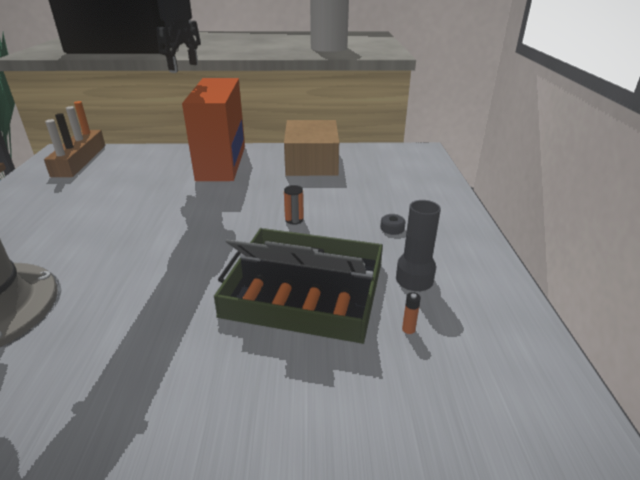

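```bash
python3 - <<'E'
import cv2
a=cv2.imread('pics/scene0.png')[150:310,190:390]; cv2.imwrite('pics/sc.png',cv2.resize(a,None,fx=3.75,fy=3.75,interpolation=cv2.INTER_CUBIC))
a=cv2.imread('pics/side0.png')[220:345,205:395]; cv2.imwrite('pics/sd.png',cv2.resize(a,None,fx=4,fy=4,interpolation=cv2.INTER_CUBIC))
E
```

```text
(no output)
```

View pics/sc.png

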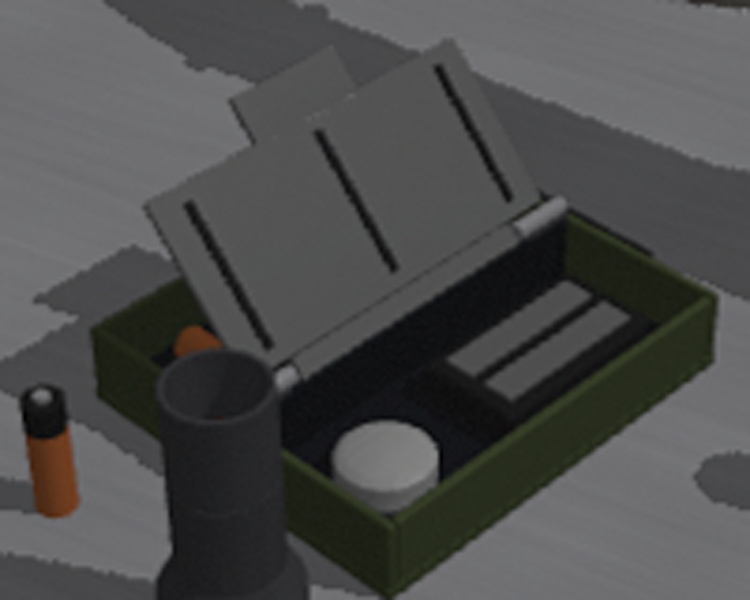

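View pics/sd.png

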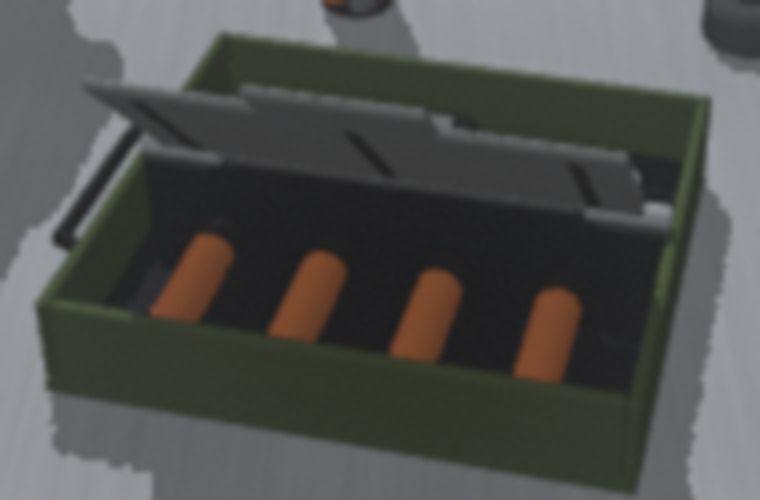

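```bash
cat >> h.py <<'E'
from scipy.spatial.transform import Rotation as R
from scipy.optimize import least_squares
def RT(c):
    a=np.array(c['attitude']); return R.from_quat(a[[1,2,3,0]]).as_matrix()
def proj(c,P):
    p=(np.atleast_2d(P)-c['eye'])@RT(c); p=p@c['K'].T; return p[:,:2]/p[:,2:]
def onz(c,uv,z):
    r=RT(c)@np.linalg.solve(c['K'],[*uv,1]); return c['eye']+r*(z-c['eye'][2])/r[2]
def case2w(p,P):
    x,y,w=p[:3]; P=np.atleast_2d(P); co,s=np.cos(w),np.sin(w)
    return np.c_[x+co*P[:,0]-s*P[:,1], y+s*P[:,0]+co*P[:,1], P[:,2]]
def leafpt(th,x,r): return [x,-r*np.cos(th),.052+r*np.sin(th)]
E
python3 - <<'E'
from h import *
import pickle
d=pickle.load(open('c0.pkl','rb'))
A,B=.12,.105
S=lambda u,v:(190+u/3.75-.4,150+v/3.75-.4)
T=lambda u,v:(205+u/4-.4,220+v/4-.4)
rim=[('scene',S(392,527),(A,B)),('scene',S(716,297),(-A,B)),('scene',S(93,330),(A,-B)),
('side',T(40,305),(-A,-B)),('side',T(635,395),(A,-B)),('side',T(225,37),(-A,B)),('side',T(710,100),(A,B))]
lf=[('scene',S(455,40),(-.105,.105)),('scene',S(147,207),(.105,.105)),('scene',S(233,100),(.035,.13)),('scene',S(335,47),(-.035,.13)),
('side',T(243,90),(-.035,.13)),('side',T(435,115),(.035,.13)),('side',T(88,85),(-.105,.105)),('side',T(632,155),(.105,.105))]
def f(p):
    r=[proj(d[n],case2w(p,[*q,.046]))[0]-uv for n,uv,q in rim]
    r+=[proj(d[n],case2w(p,leafpt(p[3],*q)))[0]-uv for n,uv,q in lf]
    return np.ravel(r)
for th in(.5,.9):
    s=least_squares(f,[.57,.1,-.1,th],loss='soft_l1'); print(s.x,s.cost); print(f(s.x).reshape(-1,2).round(1).tolist())
p=s.x; np.save('p.npy',p)
print('tab',case2w(p,leafpt(p[3],0,.13)),'spine',case2w(p,[0,0,.052]))
for n,uv,z in [('scene',(249,253),.15),('side',(424,208),.15),('scene',(202,257),.069),('side',(413,298),.069),('scene',(350,340),.026),('scene',(423,252),.075)]: print(n,onz(d[n],uv,z).round(3))
E
```

```text
[ 0.53823739  0.04928542 -0.25627431  0.82215187] 13.812731306047814
[[0.3, 1.5], [2.4, -0.7], [-0.8, -0.2], [-0.6, -1.8], [2.9, 0.9], [-0.7, -2.8], [1.1, -2.4], [-0.6, -0.5], [-0.7, 0.1], [-1.1, 0.4], [-0.6, -0.1], [-0.4, -0.6], [-1.2, -0.3], [-0.8, -1.3], [0.1, 0.3]]
[ 0.53823739  0.04928542 -0.2562743   0.82215187] 13.812731306044203
[[0.3, 1.5], [2.4, -0.7], [-0.8, -0.2], [-0.6, -1.8], [2.9, 0.9], [-0.7, -2.8], [1.1, -2.4], [-0.6, -0.5], [-0.7, 0.1], [-1.1, 0.4], [-0.6, -0.1], [-0.4, -0.6], [-1.2, -0.3], [-0.8, -1.3], [0.1, 0.3]]
tab [[ 0.51580861 -0.03630881  0.14723958]] spine [[0.53823739 0.04928542 0.052     ]]
scene [0.734 0.072 0.15 ]
side [0.731 0.063 0.15 ]
scene [ 0.704 -0.049  0.069]
side [ 0.698 -0.063  0.069]
scene [0.716 0.242 0.026]
scene [0.513 0.282 0.075]
```

```bash
cat >> h.py <<'E'
H=.0145; TR=.022
def tcp(th,a,rc=.115,gap=0.,p=None):
    p=np.load('p.npy') if p is None else p
    t=np.array([np.sin(th),np.cos(th)]); e=np.array([-np.cos(th),np.sin(th)])
    f=np.array([np.sin(a),-np.cos(a)]); n=np.array([np.cos(a),np.sin(a)])
    c=np.array([0,.052])+rc*e-(.0025+gap)*t
    q=c-TR*f-H*n
    return case2w(p,[0,*q])[0]
def toolrot(a,yaw):  # desired tool rotation, tilt a about case x
    return R.from_rotvec(a*np.array([np.cos(yaw),np.sin(yaw),0]))*R.from_quat([np.cos(np.pi/4+yaw/2),np.sin(np.pi/4+yaw/2),0,0])
def cur():
    o=bot.get_obs(); q=np.array(o['tool_rot']); return o,np.array(o['eef_pos']),R.from_quat(q[[1,2,3,0]])
E
python3 - <<'E'
from h import *
import pickle
d=pickle.load(open('c0.pkl','rb')); p=np.load('p.npy')
o,x,r=cur(); print(x, r.as_matrix().round(2))
print('yaw fix', ((toolrot(0,p[2])*r.inv()).as_rotvec()).round(3), toolrot(0,p[2]).as_matrix().round(2))
b=onz(d['side'],(230,178),0); print('redbox',b, onz(d['side'],(195,178),0)); 
for z in(.1,.2,.25,.3): print(z, proj(d['side'],[b[0],b[1],z]))
for th,a,g in[(.82,.7,.04),(.82,.7,0),(1.57,.7,0),(3.14,0,0)]: print(th,a,g,tcp(th,a,gap=g).round(3))
E
```

```text
[0.22606079 0.63550016 0.25240879] [[-0.94  0.34 -0.  ]
 [ 0.34  0.94 -0.  ]
 [-0.   -0.   -1.  ]]
yaw fix [ 1.000e-03 -2.000e-03 -1.485e+00] [[ 0.25  0.97  0.  ]
 [ 0.97 -0.25  0.  ]
 [ 0.    0.   -1.  ]]
redbox [0.33828803 0.49728829 0.        ] [0.24769618 0.49859892 0.        ]
0.1 [[225.73633646 141.21064332]]
0.2 [[221.03920535 100.68107769]]
0.25 [[218.50689354  78.83082578]]
0.3 [[215.83896348  55.81038118]]
0.82 0.7 0.04 [ 0.504 -0.081  0.115]
0.82 0.7 0 [ 0.511 -0.053  0.142]
1.57 0.7 0 [0.531 0.022 0.174]
3.14 0 0 [0.564 0.146 0.077]
```

>>> jog_arm(
  deltas=[
    [0,0,0.03,0,0,0,0],
    [0,0,0.04,0,0,0,0],
    [0,0,0.04,0,0,0,0],
    [0.03,-0.03,0,0,0,0,0],
    [0.035,-0.035,0,0,0,0,0],
    [0.035,-0.035,0,0,0,0,0],
    [0.035,-0.035,0,0,0,0,0],
    [0.035,-0.035,0,0,0,0,0],
    [0.035,-0.035,0,0,0,0,0],
    [0.03,-0.03,0,0,0,0,0],
  ],
)

```text
t: 1.1
eef_pos: [0.463, 0.3983, 0.3631]
tool_rot: [0.0, 0.171, 0.985, -0.0]
contact_force: [0.6, 0.8, 0.0]
gripper_width: -0.002
grasp_force: 0.0
```

>>> jog_arm(
  deltas=[
    [0,-0.03,0,0,0,0,0],
    [0,-0.045,0,0,0,0.043,0],
    [0,-0.045,0,0,0,0.043,0],
    [0,-0.045,0,0,0,0,0],
    [0,-0.045,0,0,0,0,0],
    [0.01,-0.045,0,0,0,0,0],
    [0.01,-0.045,0,0,0,0,0],
    [0.01,-0.045,0,0,0,0,0],
    [0,-0.045,0,0,0,0,0],
    [0,-0.045,0,0,0,0,0],
  ],
)

```text
t: 2.1
eef_pos: [0.4908, -0.0359, 0.3631]
tool_rot: [-0.0, 0.128, 0.992, -0.0]
contact_force: [1.3, -1.1, -0.7]
gripper_width: -0.004
grasp_force: 0.0
```

>>> jog_arm(
  deltas=[
    [0,-0.04,0,0,0,0,0],
    [0,-0.04,0,0,0,0,0],
    [0,-0.04,0,0.135,-0.0355,0,0],
    [0,-0.02,-0.02,0.135,-0.0355,0,0],
    [0,0,-0.03,0.135,-0.0355,0,0],
    [0,0,-0.03,0.135,-0.0355,0,0],
    [0,0,-0.03,0.135,-0.0355,0,0],
    [0,0,0,0,0,0,0],
  ],
)

```text
t: 2.9
eef_pos: [0.4873, -0.173, 0.2461]
tool_rot: [0.037, 0.125, 0.933, 0.336]
contact_force: [-1.8, 0.2, 0.2]
gripper_width: -0.003
grasp_force: 0.0
```

```bash
sed -i 's|R.from_quat(\[np.cos(np.pi/4+yaw/2),np.sin(np.pi/4+yaw/2),0,0\])|R.from_quat([np.cos(np.pi/2+yaw/2),np.sin(np.pi/2+yaw/2),0,0])|' h.py; python3 - <<'E'
from h import *
p=np.load('p.npy');o,x,r=cur(); print(o['t'],x,r.as_matrix()[:,2],(toolrot(.7,p[2])*r.inv()).as_rotvec().round(3),np.round(o['q'],2))
print(tcp(.82,.7,gap=.04)-x)
snap('side','pics/side1.png')
E
```

```text
2.9 [ 0.48726509 -0.1730104   0.2461375 ] [ 0.15424047  0.61753412 -0.77127264] [ 0.006 -0.017  0.006] [ 0.15  0.43  0.55  1.91 -0.86  1.35  2.42]
[ 0.01680543  0.09190585 -0.13156476]
```

View pics/side1.png

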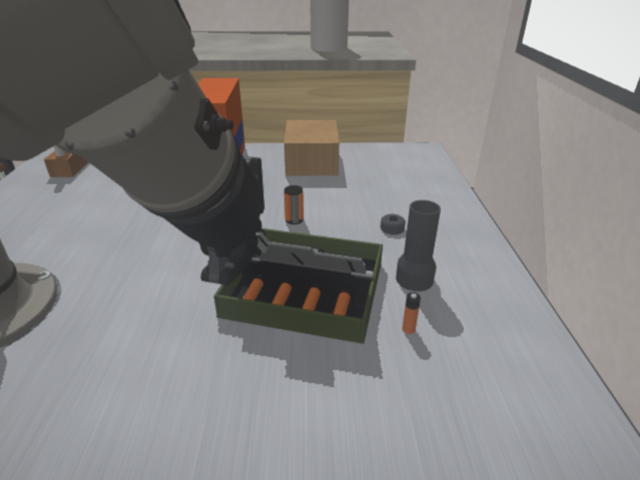

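>>> jog_arm(
  deltas=[
    [0,0,-0.03,0.006,-0.017,0.006,0],
    [0,0,-0.04,0,0,0,0],
    [0,0,-0.04,0,0,0,0],
    [0,0,-0.02,0,0,0,0],
    [0.005,0.03,0,0,0,0,0],
    [0.006,0.03,0,0,0,0,0],
    [0.006,0.03,0,0,0,0,0],
    [0,0,0,0,0,0,0],
  ],
)

```text
t: 3.75
eef_pos: [0.5101, -0.0748, 0.126]
tool_rot: [0.049, 0.109, 0.933, 0.34]
contact_force: [1.2, -0.3, 0.2]
gripper_width: -0.005
grasp_force: 0.0
```

```bash
python3 - <<'E'
from h import *
p=np.load('p.npy');o,x,r=cur(); print(o['t'],x,(toolrot(.7,p[2])*r.inv()).as_rotvec().round(3),o['contact_force'],np.round(o['q'],2))
pr=x
for th in np.arange(.82,1.61,.08):
    n=tcp(th,.7); print(round(th,2),(n-pr).round(4)); pr=n
c=snap('scene','pics/scene1.png')
cv2.imwrite('pics/scene1c.png',cv2.resize(c['img'][110:310,170:420,::-1],None,fx=3,fy=3))
E
```

```text
3.75 [ 0.51008121 -0.07477436  0.12598882] [ 0.004  0.017 -0.017] [ 1.24736456 -0.29828187  0.17914668] [ 0.08  0.56  0.42  2.07 -1.08  1.1   2.59]
0.82 [0.0014 0.022  0.0159]
0.9 [0.0017 0.0066 0.0062]
0.98 [0.0019 0.0071 0.0056]
1.06 [0.002  0.0075 0.005 ]
1.14 [0.0021 0.0078 0.0044]
1.22 [0.0021 0.0082 0.0037]
1.3 [0.0022 0.0084 0.003 ]
1.38 [0.0023 0.0086 0.0023]
1.46 [0.0023 0.0088 0.0016]
1.54 [0.0023 0.0089 0.0009]
```

View pics/scene1c.png

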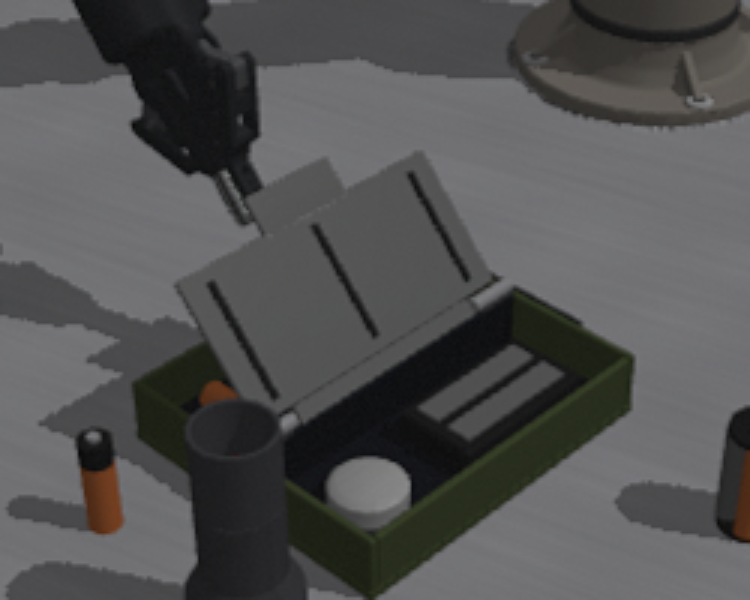

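>>> jog_arm(
  deltas=[
    [0.001,0.008,0.006,0,0,0,0],
    [0,0.008,0.006,0,0,0,0],
    [0,0.006,0.004,0,0,0,0],
    [0.001,0.004,0.004,0,0,0,0],
    [0.001,0.003,0.003,0,0,0,0],
    [0.001,0.003,0.003,0,0,0,0],
    [0.001,0.004,0.003,0,0,0,0],
  ],
)

```text
t: 4.5
eef_pos: [0.513, -0.0453, 0.1521]
tool_rot: [0.049, 0.115, 0.933, 0.338]
contact_force: [-1.8, -1.4, -0.6]
gripper_width: -0.0
grasp_force: 0.6
```

```bash
python3 - <<'E'
from h import *
p=np.load('p.npy');o,x,r=cur(); print(o['t'],x,(toolrot(.7,p[2])*r.inv()).as_rotvec().round(3),o['contact_force'],np.round(o['q'],2))
c=snap('scene','pics/scene2.png')
cv2.imwrite('pics/scene2c.png',cv2.resize(c['img'][110:310,170:420,::-1],None,fx=3,fy=3))
E
```

```text
4.5 [ 0.51301047 -0.0453103   0.15206293] [ 0.006  0.013 -0.006] [-1.77302531 -1.42135532 -0.59326468] [ 0.01  0.5   0.42  2.09 -1.08  1.08  2.51]
```

View pics/scene2c.png

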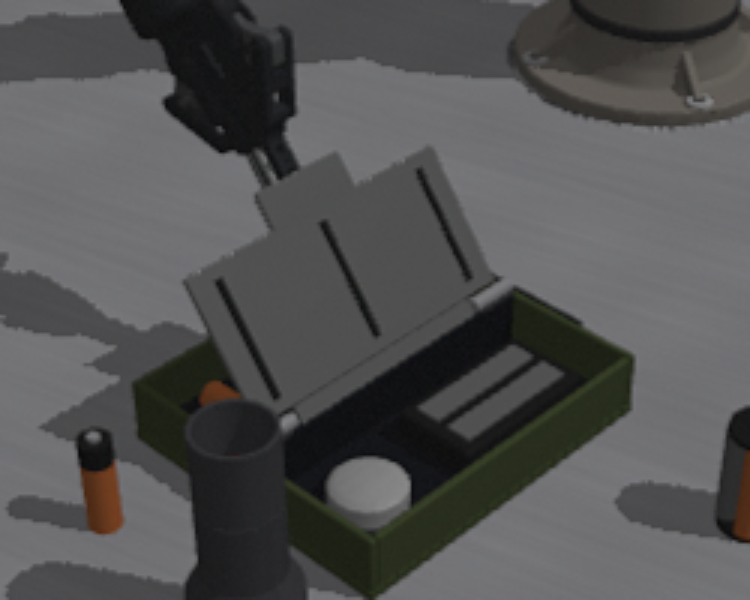

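>>> jog_arm(
  deltas=[
    [0.002,0.0065,0.006,0,0,0,0],
    [0.002,0.007,0.0055,0,0,0,0],
    [0.002,0.0075,0.005,0,0,0,0],
    [0.002,0.008,0.0045,0,0,0,0],
    [0.002,0.008,0.004,0,0,0,0],
    [0.002,0.0085,0.003,0,0,0,0],
  ],
)

```text
t: 5.15
eef_pos: [0.5254, 0.0013, 0.1806]
tool_rot: [0.049, 0.114, 0.933, 0.339]
contact_force: [-0.0, -1.6, -1.2]
gripper_width: -0.001
grasp_force: 0.5
```

```bash
python3 - <<'E'
from h import *
p=np.load('p.npy');o,x,r=cur(); print(o['t'],x,(toolrot(.7,p[2])*r.inv()).as_rotvec().round(3),o['contact_force'],np.round(o['q'],2))
# implied theta from corner contact
from scipy.optimize import fsolve
s=least_squares(lambda v:tcp(v[0],.69,rc=v[1])[1:]-x[1:],[1.3,.115]); print(s.x)
th0=s.x[0]; pr=x
for i,th in enumerate(np.linspace(th0,3.14,25)):
    a=.7 if th<1.6 else .7*(3.14-th)/1.54
    n=tcp(th,a,rc=.115); print(round(th,2),round(a,3),(n-pr).round(4)); pr=n
c=snap('scene','pics/scene3.png')
cv2.imwrite('pics/scene3c.png',cv2.resize(c['img'][90:310,170:420,::-1],None,fx=2.7,fy=2.7))
E
```

```text
5.15 [0.52539879 0.00126097 0.18058849] [ 0.005  0.014 -0.007] [-0.02928122 -1.60260361 -1.17075147] [-0.08  0.43  0.41  2.09 -1.08  1.05  2.39]
[1.3913812 0.1232758]
1.39 0.7 [ 0.0006  0.0014 -0.0084]
1.46 0.7 [0.0021 0.008  0.0014]
1.54 0.7 [0.0021 0.0081 0.0008]
1.61 0.695 [0.0021 0.0081 0.0003]
1.68 0.662 [0.0022 0.0084 0.0004]
1.76 0.629 [ 0.0022  0.0083 -0.0002]
1.83 0.596 [ 0.0022  0.0083 -0.0008]
1.9 0.563 [ 0.0021  0.0081 -0.0015]
1.97 0.53 [ 0.0021  0.008  -0.002 ]
2.05 0.497 [ 0.002   0.0078 -0.0026]
2.12 0.464 [ 0.002   0.0076 -0.0032]
2.19 0.431 [ 0.0019  0.0073 -0.0037]
2.27 0.397 [ 0.0018  0.007  -0.0042]
2.34 0.364 [ 0.0017  0.0066 -0.0047]
2.41 0.331 [ 0.0016  0.0063 -0.0052]
2.48 0.298 [ 0.0015  0.0058 -0.0056]
2.56 0.265 [ 0.0014  0.0054 -0.006 ]
2.63 0.232 [ 0.0013  0.0049 -0.0064]
2.7 0.199 [ 0.0012  0.0045 -0.0067]
2.78 0.166 [ 0.001   0.0039 -0.007 ]
2.85 0.132 [ 0.0009  0.0034 -0.0073]
2.92 0.099 [ 0.0008  0.0029 -0.0075]
2.99 0.066 [ 0.0006  0.0023 -0.0077]
3.07 0.033 [ 0.0005  0.0018 -0.0078]
3.14 0.0 [ 0.0003  0.0012 -0.0079]
```

View pics/scene3c.png

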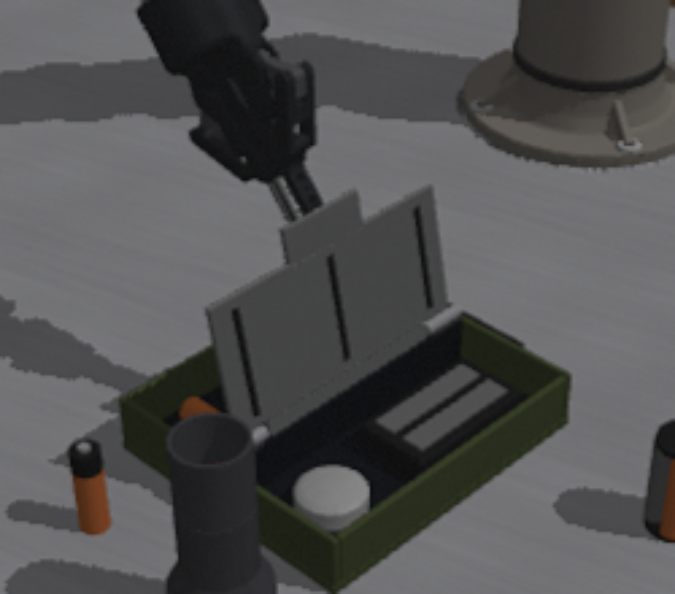

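>>> jog_arm(
  deltas=[
    [0.002,0.008,-0.001,0,0,0,0],
    [0.002,0.008,-0.001,0,0,0,0],
    [0.002,0.008,-0.002,0,0,0,0],
    [0.002,0.0085,-0.001,-0.032,0.008,0,0],
    [0.002,0.0085,-0.0015,-0.032,0.008,0,0],
    [0.002,0.0085,-0.002,-0.032,0.008,0,0],
    [0.002,0.008,-0.0025,-0.032,0.008,0,0],
    [0.002,0.008,-0.003,-0.032,0.008,0,0],
    [0.002,0.008,-0.003,-0.032,0.008,0,0],
  ],
)

```text
t: 6.1
eef_pos: [0.5432, 0.0749, 0.1629]
tool_rot: [0.037, 0.117, 0.962, 0.244]
contact_force: [0.0, -0.6, 0.4]
gripper_width: -0.0
grasp_force: 0.5
```

```bash
python3 - <<'E'
from h import *
p=np.load('p.npy');o,x,r=cur(); z=r.as_matrix()[:,2]; a=np.arccos(-z[2]); print(o['t'],x,a,(toolrot(a,p[2])*r.inv()).as_rotvec().round(3),o['contact_force'],np.round(o['q'],2))
s=least_squares(lambda v:tcp(v[0],a,rc=v[1])[1:]-x[1:],[2,.115]); print(s.x)
th0=s.x[0]; pr=x
for i,th in enumerate(np.linspace(th0,3.14,18)):
    aa=a*(3.14-th)/(3.14-th0)
    n=tcp(th,aa,rc=s.x[1]); print(round(th,2),round(aa,3),(n-pr).round(4)); pr=n
c=snap('scene','pics/scene4.png')
cv2.imwrite('pics/scene4c.png',cv2.resize(c['img'][90:310,170:420,::-1],None,fx=2.7,fy=2.7))
E
```

```text
6.1 [0.54321528 0.07494246 0.16289217] 0.49947761739308083 [ 0.004  0.014 -0.01 ] [ 0.03973183 -0.56045711  0.39497939] [-0.33  0.4   0.42  2.08 -0.96  0.83  2.1 ]
[2.06136012 0.11036238]
2.06 0.499 [ 0.0017 -0.     -0.    ]
2.12 0.47 [ 0.0017  0.0063 -0.0027]
2.19 0.441 [ 0.0016  0.0061 -0.0031]
2.25 0.411 [ 0.0015  0.0059 -0.0035]
2.32 0.382 [ 0.0015  0.0056 -0.0038]
2.38 0.353 [ 0.0014  0.0054 -0.0042]
2.44 0.323 [ 0.0013  0.0051 -0.0045]
2.51 0.294 [ 0.0013  0.0048 -0.0048]
2.57 0.264 [ 0.0012  0.0045 -0.0051]
2.63 0.235 [ 0.0011  0.0041 -0.0053]
2.7 0.206 [ 0.001   0.0038 -0.0056]
2.76 0.176 [ 0.0009  0.0034 -0.0058]
2.82 0.147 [ 0.0008  0.003  -0.006 ]
2.89 0.118 [ 0.0007  0.0026 -0.0062]
2.95 0.088 [ 0.0006  0.0022 -0.0063]
3.01 0.059 [ 0.0005  0.0018 -0.0064]
3.08 0.029 [ 0.0004  0.0014 -0.0065]
3.14 0.0 [ 0.0003  0.001  -0.0066]
```

View pics/scene4c.png

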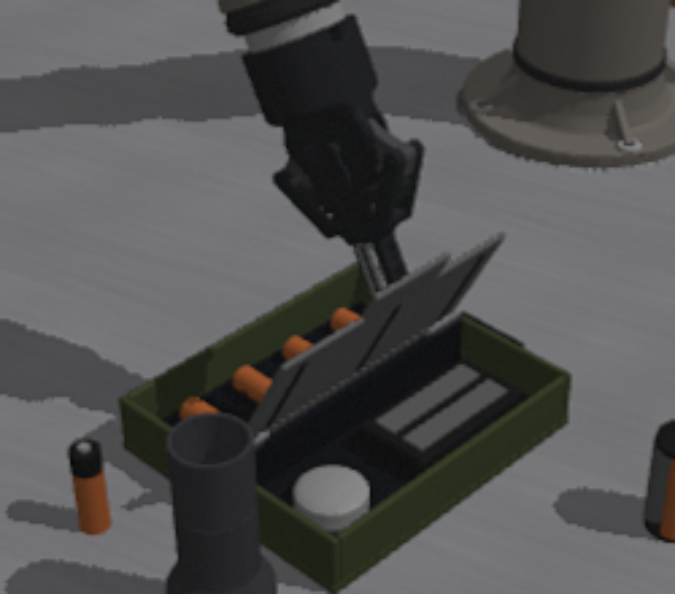

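>>> jog_arm(
  deltas=[
    [0.002,0.0065,-0.003,-0.028,0.007,0,0],
    [0.002,0.006,-0.003,-0.028,0.007,0,0],
    [0.002,0.006,-0.0035,-0.028,0.007,0,0],
    [0.0015,0.0055,-0.004,-0.028,0.007,0,0],
    [0.0015,0.0055,-0.004,-0.028,0.007,0,0],
    [0.0015,0.005,-0.0045,-0.028,0.007,0,0],
    [0.0015,0.005,-0.005,-0.028,0.007,0,0],
    [0.001,0.0045,-0.005,-0.028,0.007,0,0],
    [0.001,0.004,-0.0055,-0.028,0.007,0,0],
    [0.001,0.004,-0.0055,-0.028,0.007,0,0],
  ],
)

```text
t: 7.15
eef_pos: [0.5577, 0.1263, 0.1195]
tool_rot: [0.019, 0.119, 0.987, 0.104]
contact_force: [0.1, -1.2, 1.4]
gripper_width: -0.0
grasp_force: 0.3
```

>>> jog_arm(
  deltas=[
    [0.001,0.0035,-0.006,-0.028,0.007,0,0],
    [0.001,0.003,-0.006,-0.028,0.007,0,0],
    [0.001,0.0025,-0.006,-0.028,0.007,0,0],
    [0.0005,0.002,-0.006,-0.028,0.007,0,0],
    [0,0,0,0,0,0,0],
  ],
)

```text
t: 7.65
eef_pos: [0.5609, 0.1386, 0.0949]
tool_rot: [0.012, 0.118, 0.992, 0.046]
contact_force: [-0.3, 0.6, 0.5]
gripper_width: -0.002
grasp_force: 0.0
```

```bash
cat > st.py <<'E'
from h import *
p=np.load('p.npy');o,x,r=cur(); z=r.as_matrix()[:,2]; a=np.arccos(-z[2]); print(o['t'],x,a,(toolrot(0,p[2])*r.inv()).as_rotvec().round(3),o['contact_force'],np.round(o['q'],2))
s=least_squares(lambda v:tcp(v[0],a,rc=v[1])[1:]-x[1:],[2.9,.115]); print(s.x, tcp(3.1416,0,rc=s.x[1])-x)
E
python3 st.py
```

```text
7.65 [0.56089807 0.13861448 0.09489502] 0.09564371847651659 [-0.089  0.035 -0.019] [-0.29456594  0.6084384   0.4575545 ] [-0.76  0.57  0.59  1.99 -0.61  0.7   1.56]
[2.96135837 0.11112787] [ 0.00183239  0.00414306 -0.01839584]
```

>>> jog_arm(
  deltas=[
    [0.0005,0.0015,-0.005,-0.03,0.01,0,0],
    [0.0005,0.0015,-0.005,-0.03,0.01,0,0],
    [0.0005,0.001,-0.004,-0.03,0.01,0,0],
    [0,0,-0.002,0,0,0,0],
    [0,0,0,0,0,0,0],
  ],
)

```text
t: 8.15
eef_pos: [0.5629, 0.141, 0.0798]
tool_rot: [0.003, 0.119, 0.993, 0.0]
contact_force: [-0.1, -0.7, 0.2]
gripper_width: -0.002
grasp_force: 0.0
```

>>> jog_arm(
  deltas=[
    [0,0,-0.001,0,0,0,0],
    [0,0,-0.001,0,0,0,0],
  ],
)

```text
t: 8.35
eef_pos: [0.5631, 0.1405, 0.0783]
tool_rot: [0.003, 0.12, 0.993, 0.001]
contact_force: [-0.1, 1.1, 0.9]
gripper_width: -0.0
grasp_force: 0.3
```

```bash
python3 st.py
```

```text
8.35 [0.56312532 0.14053878 0.07829079] 0.006551843299912602 [-0.     0.007 -0.016] [-0.10955943  1.14956473  0.86594918] [-0.82  0.63  0.63  1.96 -0.55  0.73  1.48]
[3.12428918 0.10903762] [-0.00092469  0.00019678 -0.00179159]
```

>>> jog_arm(
  deltas=[
    [0,0,-0.001,0,0,0,0],
    [0,0,-0.001,0,0,0,0],
  ],
)

```text
t: 8.55
eef_pos: [0.5632, 0.1406, 0.0764]
tool_rot: [0.003, 0.12, 0.993, 0.001]
contact_force: [-4.6, -0.7, 14.0]
gripper_width: -0.001
grasp_force: 6.9
```

>>> jog_arm(
  deltas=[
    [0,0,-0.001,0,0,0,0],
    [0,0,0,0,0,0,0],
  ],
)

```text
t: 8.75
eef_pos: [0.5633, 0.1406, 0.0764]
tool_rot: [0.003, 0.12, 0.993, 0.001]
contact_force: [-4.2, -1.1, 14.3]
gripper_width: -0.004
grasp_force: 7.3
```

>>> jog_arm(
  deltas=[
    [0,0,0.002,0,0,0,0],
    [0,0,0.01,0,0,0,0],
    [0,0,0.03,0,0,0,0],
    [0,0,0.04,0,0,0,0],
    [0,0,0.04,0,0,0,0],
    [0,0,0.04,0,0,0,0],
    [0,0,0.04,0,0,0,0],
    [0,0,0,0,0,0,0],
  ],
)

```text
t: 9.55
eef_pos: [0.5661, 0.1408, 0.2829]
tool_rot: [0.007, 0.12, 0.993, 0.003]
contact_force: [0.6, -0.1, 0.4]
gripper_width: 0.002
grasp_force: 0.0
```

```bash
python3 - <<'E'
from h import *
p=np.load('p.npy')
c=snap('scene','pics/scene5.png'); im=c['img'][:,:,::-1].copy()
for th,col in((3.1416,(0,255,0)),):
    q=case2w(p,[leafpt(th,x,r) for x,r in[(-.105,.105),(-.035,.105),(-.035,.13),(.035,.13),(.035,.105),(.105,.105)]]); print(proj(c,q).round(1).tolist())
    cv2.polylines(im,[(proj(c,q)*16).astype(int)],False,(0,255,0),1,shift=4)
d=snap('side','pics/side5.png')
a=cv2.resize(im[170:320,190:400],(560,400)); b=cv2.resize(d['img'][170:345,205:445,::-1],(549,400))
cv2.imwrite('pics/f.png',cv2.resize(np.vstack([cv2.resize(a,(400,285)),cv2.resize(b,(400,290))]),None,fx=1.04,fy=1.04))
E
```

```text
[[378.3, 229.1], [354.3, 246.2], [365.0, 252.3], [339.3, 271.2], [328.6, 264.6], [300.7, 284.5]]
```

View pics/f.png

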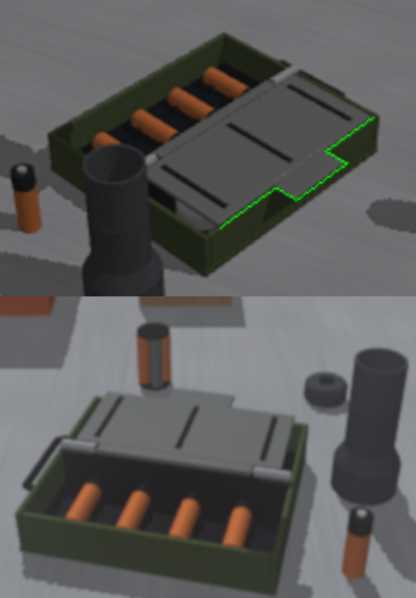

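The leaf's outline coincides with the predicted flat position, all four cells are uncovered, and nothing else has moved.

```bash
python3 -c "
from station import bot
print(bot.hand_in())"
```

```text
the job is handed in; nothing more can be done
None
```

The leaf is pushed over its spine and lies flat on the +y side against its end stop (final press about 14 N), all four cells are uncovered, the case and the things around it look unmoved in the last pictures, and the job is handed in; no verdict was shown.

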